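# Vent the air manifold with its pull-knob valve

### The job

Vent the air manifold: pull the flat, round mushroom knob straight up until it snaps out into its detent, leave it out for about a second, then push it back down until it is fully home and let go. Leave the ball knob and the T-bar knob pushed in.

Things in the scene. Friction and masses are not known exactly. Their poses are not given: they have to be found in the camera images.
- mushroom_grip (a point): centre of the knob to work: flat round black mushroom knob, 40 mm wide, 17 mm thick, on a thin upright stem over a 26 mm wide brass bonnet; one of three valves 80 mm apart in a row (order varies) on a fixed aluminium block 225 x 56 x 40 mm on the trolley. z up along the pull; y along the row; x across the block. When home: 82 mm above the trolley, 12 mm above the bonnet. Knob top is 8.5 mm higher
- mushroom_knob (a joint): how far the mushroom knob is pulled up, in m: 0 fully home, 0.020 out in its detent (a stop). A spring catch resists with up to about 8 N on leaving either end; past about half-way (0.010) the knob snaps on by itself to the other end, and it stays at either end when let go
- ball_knob (a joint): pull of the neighbouring valve with a black ball knob 24 mm in diameter, top 99 mm above the trolley, same catch and travel; must stay at 0. Loose small parts, at most 25 mm high, lie beside the block; fixed parts stand further off, a 60 mm high bracket nearest
- tbar_knob (a joint): pull of the neighbouring valve with a black T-bar knob, a round bar 54 mm long (along the row) and 12 mm thick, top 91 mm above the trolley, same catch and travel; must stay at 0

How it is judged:
By the outcome, as a careful person would: the job done as asked, in the order asked, and still so for the second after the job is handed in, with the robot touching nothing.
It also fails if it takes over 40 s, if anything falls off the work surface, if the arm or the gripper's body presses on something with over 40 N, if the wrist force passes 120 N, or if a joint passes its speed limit or range.

### The arm

A 6-joint arm with a two-finger parallel gripper is mounted at the origin on a cart in front of the work surface, level with it; the furniture and walls round the work are solid. World frame = base frame: x ahead of the robot, y to its left, z up, the work surface at z = 0. Lengths are in m, angles in rad, forces in N, time in s.
With the tool pointing down it reaches from about 0.35 to 0.775 m from the base axis. Payload 7.3 kg.
Tool frame: the origin (TCP) lies at the very end of the fingers, on their centre line; the grasp point (between the pads) lies 19 mm behind it; z points along the fingers, y is the direction in which the jaws open and shut (so a half turn about z gives the same grasp; the last joint's range is limited). The gripper opens to 92 mm and grips with 3 to 60 N. Pads are 19 mm wide; open, the fingers measure 130 mm over their backs; the gripper's body (75 mm by 190 mm) begins 47 mm behind the grasp point.
Start: joints at [1.158, 0.342, 1.524, -0, 1.275, -0.146], TCP at [0.138, 0.506, 0.227] pointing down, gripper open.
Joint ranges: [-2.53, 2.53], [-0.77, 2.02], [0.04, 2.7], [-1, 4.14], [0.28, 2.66], [-3.11, 3.11]. Speed limits (rad/s): [2.57, 2.57, 3.14, 3.14, 3.14, 3.14].

### API

Orientations are given as [roll, pitch, yaw] about the fixed x, y, z axes, in that order (R = Rz(yaw) Ry(pitch) Rx(roll)).
In Python, from cell import observe, read_camera, camera_info, hand_in gives the robot as it stands.
- The arm moves only by the tool jog_arm, never from a script. Its argument "rows" is one flat list of numbers, 5 for each row, row after row: the finger opening in mm, from 0 to 91.8, then the shift along the tool's x, y, z in mm, then the turn about the tool's z in degrees. In form: [gripper, tx, ty, tz, roll, gripper, tx, ty, tz, roll, ...]. A call has 1 to 20 rows; each row shifts and turns the commanded pose from where the row before left it, along the tool's axes as they then stand; what a row does not reach is not made up. A row lasts 1/10 s, in which the tool goes at most 50 mm and 8.59 degrees, less where a joint would pass 70% of its speed; a pose out of reach is approached as far as the arm can. A call with a gripper value outside its range is refused whole. The fingers move at their own pace and stop on an object; "grip_force" is the grip in N (left out, the last holds). Time passes only in rows, so rows that do not move let the fingers close. It gives the time, the measured TCP pose, the force and the opening at its end, in the units of the state.
- observe(): the state, without advancing time (a new reading comes with each control period).
- read_camera(name): name is "scene" or "top"; returns (picture, depth): 384x512x3 uint8, red, green, blue; 384x512 float32, m along the optical axis (not along the pixel's ray), 0 where there is no reading.
- camera_info(name): a dict with "fx", "fy", "cx", "cy" (pixels), "extrinsics" (4x4, takes a point from camera to world coordinates). Camera axes: x right, y up, looking along -z (the intrinsics and any distortion apply to the point x, -y, -z); pixel columns grow to the right and rows downward; lengths in m; the calibration is good to about 2 mm. A picture is of the moment at which its call begins. camera_info takes no time and is no camera call.
- hand_in(): hands the job in, once; it reports no verdict.
The state is a dict: "time": time; "qpos": joint angles; "qvel": joint speeds; "joint_efforts": joint torques, N m; "tool_pos": TCP position; "tool_rot": TCP orientation; "contact_force": force on the tool from outside, world axes, zero at the start; "torque": the same for the moment, N m; "opening": finger opening in m.
Only numpy, scipy, OpenCV 4.12 (cv2) and the standard library are available. Lean on these libraries where they do the work, as an engineer would, in place of code of your own. Each camera call takes 0.05 s, during which the arm holds its last target. There are 200 camera calls.

## Working session

There is one attempt and no reset: what is moved stays moved. The work goes in short steps, Python scripts to look and compute and a tool call to move; the robot and the scene stay as the last step left them, time stands still between calls to the robot, and variables do not carry over. Pictures are saved under pics/ and viewed, about 8 in all and at most 12, crops included, and the job is handed in when it is done.

Besides the shell and the picture viewer there is one more tool, called after "Request:" by a JSON object that holds its "op" and its "data". jog_arm: Moves the arm, as the interface text tells. Its arguments: {"type":"object","properties":{"rows":{"type":"array","items":{"type":"number"}},"grip_force":{"type":"number"}},"required":["rows"]}

```bash
mkdir -p pics; cat > h.py <<'E'
import numpy as np,cv2
from cell import *
def world(name,depth):
    c=camera_info(name);v,u=np.mgrid[:384,:512]
    P=np.stack([(u-c['cx'])/c['fx']*depth,-(v-c['cy'])/c['fy']*depth,-depth],-1)
    E=np.array(c['extrinsics']);return P@E[:3,:3].T+E[:3,3]
E
python3 - <<'E'
from h import *
for n in('scene','top'):
    p,d=read_camera(n);np.savez(f'{n}0.npz',p=p,d=d)
    cv2.imwrite(f'pics/{n}0.png',p[...,::-1]); c=camera_info(n); print({k:np.round(v,3) if not isinstance(v,str) else v for k,v in c.items()})
print(observe())
E
```

```text
{'fx': np.float64(387.262), 'fy': np.float64(387.262), 'cx': np.float64(255.979), 'cy': np.float64(187.489), 'extrinsics': array([[ 0.609,  0.363, -0.705, -0.072],
       [-0.794,  0.276, -0.542, -0.224],
       [-0.002,  0.89 ,  0.456,  0.498],
       [ 0.   ,  0.   ,  0.   ,  1.   ]])}
{'fx': np.float64(440.087), 'fy': np.float64(440.087), 'cx': np.float64(254.956), 'cy': np.float64(183.392), 'extrinsics': array([[ 0.045,  0.978, -0.204,  0.358],
       [-0.999,  0.043, -0.014,  0.226],
       [-0.005,  0.204,  0.979,  0.958],
       [ 0.   ,  0.   ,  0.   ,  1.   ]])}
{'time': 0.1, 'qpos': array([ 1.15801932e+00,  3.42673794e-01,  1.52490772e+00,  2.88847708e-05,
        1.27539237e+00, -1.45978214e-01]), 'qvel': array([ 3.29387917e-04, -1.81018751e-03, -4.93906074e-03, -5.33384926e-06,
        1.47744463e-03, -1.68010325e-03]), 'joint_efforts': array([ 1.07638174e-03, -4.32008708e+01, -2.44687110e+01,  7.16805551e-02,
        5.27961587e-02, -3.10336077e-05]), 'tool_pos': array([0.13822923, 0.50610957, 0.22610849]), 'tool_rot': array([-3.14023013e+00, -2.28242998e-04,  2.87478528e+00]), 'contact_force': array([-0.13992965, -0.91967308, -0.02571667]), 'torque': array([ 0.02472396, -0.01442598, -0.0103242 ]), 'opening': 0.0918531679333039}
```

View pics/scene0.png

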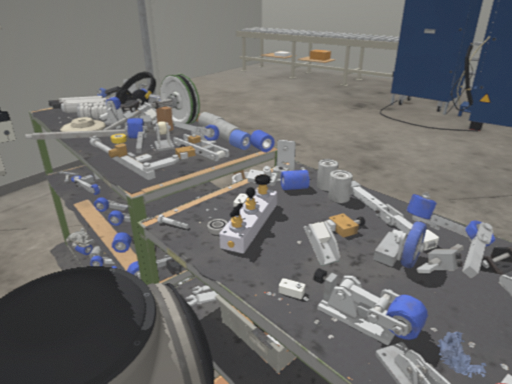

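View pics/top0.png

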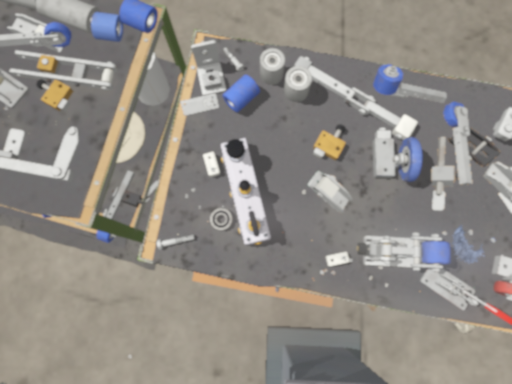

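Top view: the valve block runs from about (235,145) to (255,240), with the mushroom (widest, round) at (235,149), the ball at (244,186) and the T-bar at (253,220). A frame or rail stands to the left, at u≈90–190.

```bash
python3 - <<'E'
from h import *
z=np.load('top0.npz');p,d=z['p'],z['d'];W=world('top',d)
for n,(u,v) in dict(mush=(235,149),ball=(244,186),tbar=(253,220),table=(290,150),cyl=(242,92),can=(297,82),rail1=(125,120),rail2=(170,140),cone=(152,80),post=(175,40),small=(211,163),brk=(200,104),brk2=(210,77),box=(330,145)).items(): print(n,W[v,u].round(3),p[v,u])
m=(d>0)&(p.max(2)<45);m[:130]=0;m[250:]=0;m[:,:215]=0;m[:,275:]=0
Z=W[...,2]
for lo,hi in((.084,.11),(.06,.084)):
  mm=(Z>lo)&(Z<hi); mm[:130]=0;mm[250:]=0;mm[:,:215]=0;mm[:,275:]=0
  n,l,s,c=cv2.connectedComponentsWithStats(mm.astype(np.uint8))
  for i in range(1,n):
    if s[i,4]>8: q=W[l==i];print(lo,s[i],q.mean(0).round(4),q.min(0).round(3),q.max(0).round(3))
# block top line
mm=(Z>.03)&(Z<.05);mm[:130]=0;mm[250:]=0;mm[:,:215]=0;mm[:,275:]=0
q=W[mm][:,:2].astype(np.float32);print('block',cv2.minAreaRect(q*1000))
cr=cv2.resize(p[120:260,190:300,::-1],None,fx=5,fy=4.2,interpolation=cv2.INTER_CUBIC);cv2.imwrite('pics/crop.png',cr)
h=np.where(d>0,np.clip(Z/.4*255,0,255),0).astype(np.uint8);cv2.imwrite('pics/hgt.png',cv2.applyColorMap(h,cv2.COLORMAP_JET))
E
```

```text
mush [0.609 0.282 0.092] [48 49 50]
ball [0.532 0.26  0.097] [60 59 62]
tbar [0.465 0.239 0.091] [92 89 91]
table [0.638 0.164 0.001] [119 116 116]
cyl [0.751 0.276 0.053] [111 135 207]
can [0.772 0.158 0.07 ] [196 194 188]
rail1 [ 0.695  0.545 -0.003] [141 134 118]
rail2 [0.65  0.437 0.001] [197 175 140]
cone [ 0.873  0.539 -0.173] [139 140 136]
post [ 0.981  0.479 -0.145] [71 81 52]
small [0.595 0.338 0.02 ] [250 248 241]
brk [0.73  0.371 0.025] [208 208 206]
brk2 [0.793 0.352 0.032] [101  97  94]
box [0.647 0.078 0.024] [209 174  98]
0.084 [225 139  20  19 289] [0.611  0.2833 0.0908] [0.592 0.264 0.084] [0.632 0.303 0.096]
0.084 [238 180  12  11 106] [0.5341 0.2605 0.0954] [0.525 0.25  0.087] [0.545 0.272 0.101]
0.084 [248 211  11  26 159] [0.4584 0.2382 0.0905] [0.434 0.228 0.086] [0.483 0.249 0.094]
0.06 [238 186  13   8  31] [0.5289 0.2587 0.0644] [0.524 0.248 0.06 ] [0.539 0.273 0.072]
0.06 [247 221   5  10  20] [0.4553 0.2461 0.0659] [0.448 0.242 0.06 ] [0.466 0.251 0.074]
0.06 [256 220   8   8  25] [0.4616 0.2272 0.0654] [0.452 0.218 0.06 ] [0.469 0.233 0.084]
block ((534.70166015625, 261.9403076171875), (225.0064697265625, 58.57081985473633), 16.49246597290039)
```

View pics/crop.png

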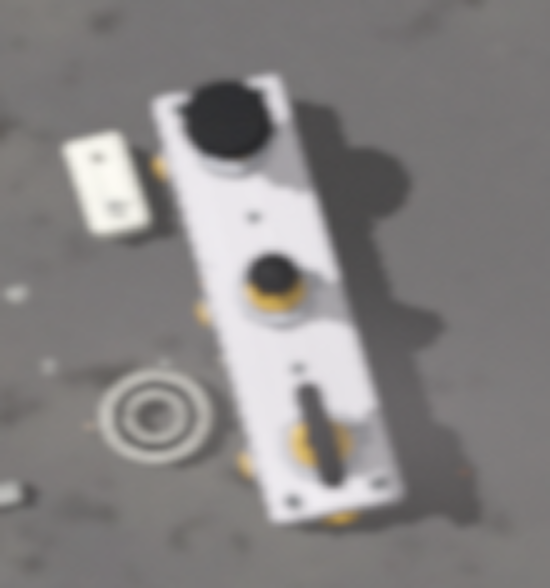

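View pics/hgt.png

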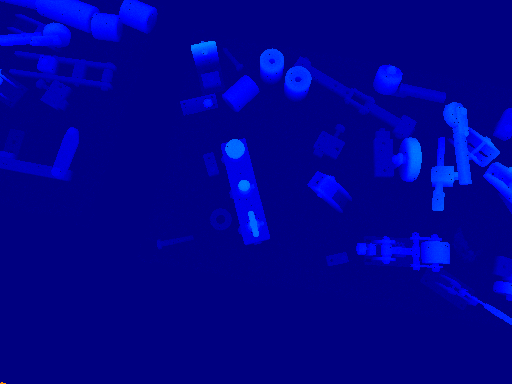

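Checks agree. The mushroom is at about (0.6115, 0.2837), with its top at ≈0.091 m. The row angle is 16.5°, and the ball is 80 mm away. I'm moving above it first.

Request:
{"op": "jog_arm", "data": {"rows": [91.8,-34.3,-6,0,0,91.8,-34.3,-6,0,0,91.8,-34.3,-6,0,0,91.8,-34.3,-6,0,0,91.8,-34.3,-6,0,0,91.8,-34.3,-6,0,0,91.8,-34.3,-6,0,0,91.8,-34.3,-6,0,0,91.8,-34.3,-6,0,0,91.8,-34.3,-6,0,0,91.8,-34.3,-6,0,0,91.8,-34.3,-6,0,0,91.8,-34.3,-6,0,0,91.8,-34.3,-6,0,0,91.8,-34.3,-6,0,0,91.8,0,0,0,-6.4,91.8,0,0,0,-6.4,91.8,0,0,0,-6.4,91.8,0,0,0,-6.4,91.8,0,0,0,-6.2], "grip_force": 30}}

```text
time: 2.1
tool_pos: [0.6108, 0.2839, 0.226]
tool_rot: [3.142, -0.001, -2.849]
contact_force: [0.1, -1.0, 0.9]
opening: 0.0918
```

Request:
{"op": "jog_arm", "data": {"rows": [91.8,0,0,25,0,91.8,0,0,25,0,91.8,0,0,25,0,91.8,0,0,25,0,91.8,0,0,25,0,91.8,0,0,20,0,91.8,0,0,12,0,91.8,0,0,6,0,91.8,0,0,0,0]}}

```text
time: 3.0
tool_pos: [0.6107, 0.2839, 0.0632]
tool_rot: [3.142, -0.001, -2.853]
contact_force: [-0.5, 0.3, 0.5]
opening: 0.0921
```

```bash
python3 - <<'E'
from h import *
a=[]
for n in('scene','top'):
    p,d=read_camera(n); y,x=((130,200) if n=='scene' else (100,170))
    a.append(cv2.resize(p[y:y+130,x:x+130,::-1],(400,400),interpolation=cv2.INTER_CUBIC))
cv2.imwrite('pics/pre.png',np.hstack(a)); print(observe())
E
```

```text
{'time': 3.1, 'qpos': array([ 3.21478008e-01,  7.58638944e-01,  1.26369496e+00,  7.53451203e-05,
        1.11762863e+00, -1.53757759e+00]), 'qvel': array([-0.00135751, -0.01046527, -0.00423755, -0.00186546,  0.00037699,
       -0.00070515]), 'joint_efforts': array([-9.61450743e-03, -5.96886814e+01, -2.19380236e+01, -3.03814339e-02,
        8.90903967e-02,  1.91999989e-04]), 'tool_pos': array([0.61154388, 0.28421085, 0.06472779]), 'tool_rot': array([ 3.14147076e+00,  1.62696450e-03, -2.85336642e+00]), 'contact_force': array([ 0.38938969, -1.16023977,  0.67724203]), 'torque': array([0.05672489, 0.03013972, 0.03890084]), 'opening': 0.09186894593266778}
```

View pics/pre.png

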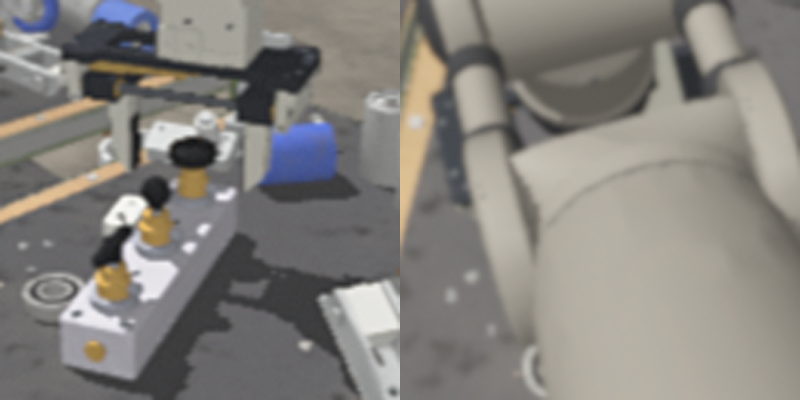

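The scene crop shows the mushroom knob (195,155) between the two fingers, with the fingers straddling the block and the neighbours clear. The arm hides it in the top view. I'll close the gripper.

Request:
{"op": "jog_arm", "data": {"rows": [60,0,0,0,0,50,0,0,0,0,44,0,0,0,0,40,0,0,0,0,36,0,0,0,0,34,0,0,0,0,34,0,0,0,0,34,0,0,0,0], "grip_force": 35}}

```text
time: 3.9
tool_pos: [0.6114, 0.2826, 0.0637]
tool_rot: [-3.14, -0.0, -2.854]
contact_force: [0.4, -5.4, -0.0]
opening: 0.0385
```

Request:
{"op": "jog_arm", "data": {"rows": [34,0,-1,0,0,34,0,0,-2,0,34,0,0,-2,0,34,0,0,-2,0,34,0,0,-2,0,34,0,0,-2,0,34,0,0,-2,0]}}

```text
time: 4.6
tool_pos: [0.6114, 0.2826, 0.0767]
tool_rot: [-3.141, 0.0, -2.853]
contact_force: [0.9, -4.7, 0.7]
opening: 0.0385
```

Request:
{"op": "jog_arm", "data": {"rows": [34,0,0,-2,0,34,0,0,-2,0,34,0,0,-2,0,34,0,0,-2,0,34,0,0,0,0]}}

```text
time: 5.1
tool_pos: [0.6113, 0.2826, 0.0839]
tool_rot: [-3.141, 0.0, -2.853]
contact_force: [3.7, -4.0, -4.5]
opening: 0.0386
```

```bash
python3 - <<'E'
from h import *
p,d=read_camera('scene'); y,x=(130,200)
cv2.imwrite('pics/up.png',cv2.resize(p[y:y+130,x:x+130,::-1],(520,520),interpolation=cv2.INTER_CUBIC)); o=observe();print(o['time'],o['tool_pos'],o['contact_force'],o['opening'])
E
```

```text
5.15 [0.61135806 0.28260057 0.08389992] [ 3.60158805 -4.84385199 -6.52071521] 0.0383190107543682
```

View pics/up.png

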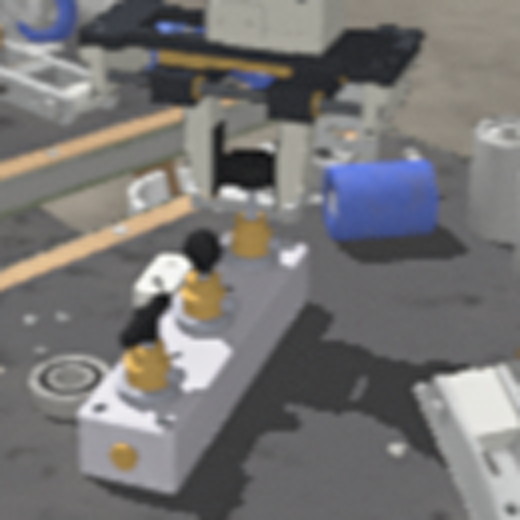

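The knob (245,168) stands about 20 mm higher on its bare stem, with the bonnet gap visible. The −6 N on the wrist says it is against the stop. I'll let go briefly so it sits in its detent, then re-grip and push down.

Request:
{"op": "jog_arm", "data": {"rows": [48,0,0,0,0,48,0,0,0,0,48,0,0,0,0,48,0,0,0,0,48,0,0,0,0,34,0,0,0,0,34,0,0,0,0,34,0,0,0,0,34,0,0,0,0]}}

```text
time: 6.05
tool_pos: [0.6114, 0.2826, 0.0838]
tool_rot: [-3.141, -0.0, -2.854]
contact_force: [-0.9, -3.1, 1.2]
opening: 0.0387
```

Request:
{"op": "jog_arm", "data": {"rows": [34,0,0,0,0,34,0,0,2,0,34,0,0,2,0,34,0,0,2,0,34,0,0,2,0,34,0,0,2,0,34,0,0,2,0,34,0,0,2,0,34,0,0,2,0,34,0,0,2,0,34,0,0,2,0,34,0,0,0.5,0,34,0,0,0,0]}}

```text
time: 7.35
tool_pos: [0.6114, 0.2826, 0.0637]
tool_rot: [-3.141, 0.0, -2.853]
contact_force: [-0.2, -5.0, 5.2]
opening: 0.0385
```

Request:
{"op": "jog_arm", "data": {"rows": [34,0,0,1,0,34,0,0,0,0,50,0,0,0,0,70,0,0,0,0,91.8,0,0,0,0,91.8,0,0,0,0,91.8,0,0,-10,0,91.8,0,0,-25,0,91.8,0,0,-25,0,91.8,0,0,-25,0,91.8,0,0,-25,0,91.8,0,0,-25,0,91.8,0,30,0,0,91.8,0,30,0,0,91.8,0,30,0,0,91.8,0,30,0,0,91.8,0,30,0,0,91.8,0,30,0,0,91.8,0,0,0,0]}}

```text
time: 9.25
tool_pos: [0.5579, 0.4595, 0.1976]
tool_rot: [3.14, 0.0, -2.849]
contact_force: [0.2, -0.8, 0.4]
opening: 0.0922
```

```bash
python3 - <<'E'
from h import *
p,d=read_camera('scene'); y,x=(130,200)
z0=np.load('scene0.npz');W0=world('scene',z0['d']);W=world('scene',d)
for n,c in dict(m=(.6115,.2837),b=(.5345,.261),t=(.458,.238)).items():
  for w in(W0,W):
    m=(np.hypot(w[...,0]-c[0],w[...,1]-c[1])<.016)&(w[...,2]>.07); q=w[m][:,2];print(n,len(q),np.percentile(q,[50,95]).round(4))
cv2.imwrite('pics/end.png',cv2.resize(p[y:y+130,x:x+130,::-1],(520,520),interpolation=cv2.INTER_CUBIC)); o=observe();print(o['time'],o['tool_pos'],o['contact_force'],o['opening'])
E
```

```text
m 69 [0.0915 0.0928]
m 66 [0.0914 0.0923]
b 112 [0.0894 0.0989]
b 109 [0.0895 0.0988]
t 90 [0.0886 0.0922]
t 87 [0.0883 0.0922]
9.3 [0.55893675 0.45754281 0.19748635] [-0.89357148 -1.26555869 -0.77642172] 0.09215463925318686
```

View pics/end.png

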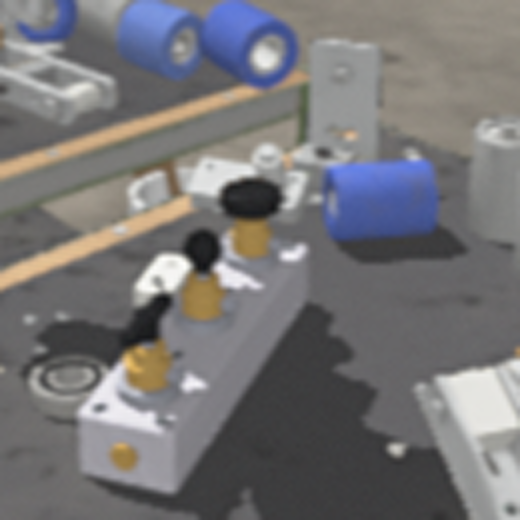

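The mushroom (250,198) is back down on its bonnet. All three knob heights match the start, and nothing touches the gripper.

```bash
python3 -c "from cell import *; print(hand_in())"
```

```text
the job is handed in; nothing more can be done
None
```

The manifold was vented and the job handed in at about 9.3 s of the 40 s allowed. I gripped the mushroom knob across the row and pulled it up about 20 mm until it met its stop (about −6 N on the wrist). I let go so it sat in its detent; it was out for about a second in all. Then I re-gripped it, pushed it down against its home stop (about +5 N), released it and backed away.

**Last checks:**
- **Knob heights:** measured by depth, all three match the start within 0.5 mm. The mushroom top read 91.4 mm against 91.5 mm before, and the ball and T-bar knobs are unmoved.
- **Gripper:** it is open and clear of everything, with contact force at noise level.
- **Disagreements:** a steady side force of about 5 N showed while gripping, from a small centring offset. The opening read 38.5 mm on the 40 mm knob. Neither affected the result, and no check failed.

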